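Open the food warmer's window to the clip

ROBOT

A 6-joint arm with a two-finger parallel gripper is mounted at the origin on a cart in front of the work surface, level with it; the furniture and walls round the work are solid. World frame = base frame: x ahead of the robot, y to its left, z up, the work surface at z = 0. Lengths are in m, angles in rad, forces in N, time in s.
With the tool pointing down it reaches from about 0.35 to 0.975 m from the base axis. Payload 4.9 kg.
Tool frame: the origin (TCP) lies midway between the tips of the shut fingers; the grasp point (between the pads) lies 19 mm behind it; z points along the fingers, y is the line along which they close (so a half turn about z gives the same grasp; the last joint's range is limited). The gripper opens to 85 mm and grips with 20 to 120 N. Pads are 22 mm wide; open, the fingers measure 114 mm over their backs; the gripper's body (76 mm by 85 mm) begins 54 mm behind the grasp point. The pads swing forward as they close: fully open they stand 13 mm farther back than shut.
Start: joints at [0.986, 0.053, 1.613, -0, 1.476, -0.119], TCP at [0.281, 0.558, 0.231] pointing down, gripper open.
Joint ranges: [-3.01, 3.01], [-1.01, 2.22], [0.06, 2.58], [-1.02, 4.17], [0.09, 2.62], [-3.14, 3.14]. Speed limits (rad/s): [2.57, 2.57, 3.14, 3.14, 3.14, 3.14].

INTERFACE

Orientations are given as a 3x3 rotation matrix whose columns are the frame's x, y, z axes.
In Python, from bench import telemetry, optics, ctrl gives the robot as it stands. The module is installed in compiled form; this text tells all that it offers.
- The arm moves only by the shell command python3 -m crank 'ROWS' [FORCE]. ROWS is a JSON object whose one key "deltas" holds a list that holds one entry, the list of rows, each a list of 5 numbers: the finger opening in cm, from 0 to 8.54, then the shift along the world's x, y, z in cm, then the turn about the world's z in degrees. A call has 1 to 5 rows; each row is the pose to reach, as a shift and turn from the pose commanded when the call began; what a row does not reach only later rows make up. A row lasts 1/12 s, in which the tool goes at most 41.7 mm and 7.16 degrees, less where a joint would pass 70% of its speed; a pose out of reach is approached as far as the arm can. A call with a gripper value outside its range is refused whole. The fingers move at their own pace and stop on an object; FORCE is the grip in N (left out, the last holds). Time passes only in rows, so rows that repeat a pose let the fingers close. It gives the time, the measured TCP pose, the force, the opening and the grip force at its end, in the units of the state.
- telemetry.read_state(): the state, without advancing time (a new reading comes with each control period).
- optics.get_image(name): name is "scene" or "top"; returns the picture (400x640x3 uint8, blue, green, red); there is no depth.
- optics.get_calibration(name): a dict with "intrinsics" (3x3 intrinsics, pixels), "pose" (4x4, takes a point from camera to world coordinates). Camera axes: x right, y down, z forward; pixel columns grow to the right and rows downward; lengths in m; the calibration is good to about 2 mm. A picture is of the moment at which its call begins. get_calibration takes no time and is no camera call.
- ctrl.job_done(): hands the job in; it is judged then, once.
The state is a dict: "clock": time; "joint_positions": joint angles; "qvel": joint speeds; "joint_torque": joint torques, N m; "ee_pos": TCP position; "ee_rot": TCP orientation; "ft_force": force on the tool from outside, world axes, zero at the start; "moment": the same for the moment, N m; "gripper_width": finger opening in m; "grasp_force": force on a finger pad.
Only numpy, scipy, OpenCV 4.12 (cv2) and the standard library are available. Lean on these libraries where they do the work, as an engineer would, in place of code of your own. Each camera call takes 0.05 s, during which the arm holds its last target. There are 200 camera calls.

TASK

Open the window of the food warmer for serving: with the fingertips gently push the bolt on its right post sideways, outward, until it is clear of the window, then push the sliding window steadily up from beneath its lip until the lip is level with the point of the black clip on the left post, and leave it standing there. Push only: grip or pinch nothing, do not shift the clip, and leave the things on the counter where they lie.

Things in the scene. Friction and masses are not known exactly. Their poses are not given: they have to be found in the camera images.
- warmer: Fixed counter-top food warmer, steel and glass, 200 x 280 x 409 mm (all sizes in mm; left channel to y +178, bolt plate to y -183). Origin: centre of its underside; x front to back, y to its left, z up. Plinth to z 78, front face at x -100. Its front leans back 0.35 rad: the slope line starts at x -85, z 80 and rises along u = (0.343, 0, 0.939). Two posts 18 wide stand on it at y +-131.
- window (a joint): Sliding front window, 238 wide, 184 high, 0.83 kg; m along the slope u: 0 shut, 0.12 top stop. A belt and a counterweight in the left channel balance it; 3 N of guide friction and light damping keep it where it is left, and it takes 2 to 6 N along u to move it. Blocked while the bolt is shot.
- lip_middle (a point): Middle of the axis of the rubber bead (radius 4.5) that is the front edge of the window's lip; moves with the window. Axes: x inward, square to the slope; y left; z up the slope (u). The lip is a straight ledge along the window's foot, 206 long, 10 thick, standing 35 out from the window frame. Shut, the bead is 104 above the counter; below it is open, the plinth face 22 behind it.
- lip_left_end (a point): Left end of the lip, at mid thickness, next to the clip; axes as lip_middle.
- clip (a joint): Height of the black clip on the left post, m along u on the window's own scale: the lip is level with the clip's point when joint window = joint clip. Set between 0.05 and 0.105; held by 8 N of friction.
- clip_point (a point): Tip of the clip's wedge, pointing right at the lip's path; axes as lip_middle. The clip, 27 wide and 18 high, reaches from here 34 to the left; its thumb screw stands 11 out from the point.
- bolt (a joint): Steel bolt on the right post, m: 0 shot, 0.030 fully drawn to the right. Its rod, 10 thick, lies 1.5 above the lip's right end and overlaps it by 19 when shot; beyond 0.020 the window is free. 2.5 N of friction and light damping; stays where it is left.
- tab_face (a point): Centre of the left face of the bolt's thumb tab; push it along -y. Moves with the bolt; axes as lip_middle. The tab is a steel plate 36 out (x) x 6 (y) x 36 high (z). The lip runs below: its bead's axis lies 27.5 lower (z), level in x with this point, so fingertips on the tab must stay above it. A keeper strap 14 further in than this point starts 4 left of it, low down.
- order_pad: Bystander: spiral order pad 130 x 94 x 13 lying on the counter in front of the warmer; origin under its centre.
- marker_1: Bystander: green and white marker 17 x 135 x 16 lying in front of the warmer; origin under its centre.
- sweet_1: Bystander: wrapped sweet 19 x 45 x 12 in front of the warmer; origin under its centre.
- card_pack: Bystander: flat grey tin 40 x 58 x 14 in front of the warmer; origin under its centre.
- tape_grey: Bystander: roll of grey tape lying flat, 82 across, 30 high; origin under its centre.
- wet_wipes: Bystander: pack of wet wipes 69 x 159 x 37; origin under its centre.

How it is judged:
By the outcome, as a careful person would: the job done as asked, in the order asked, and still so for the second after the job is handed in, with the robot touching nothing.
It also fails if it takes over 45 s, if anything falls off the work surface, if the arm or the gripper's body presses on something with over 40 N, if the wrist force passes 120 N, or if a joint passes its speed limit or range.

## Working session

There is one attempt and no reset: what is moved stays moved. The work goes in short steps, Python scripts to look and compute and a shell command to move; the robot and the scene stay as the last step left them, time stands still between calls to the robot, and variables do not carry over. Pictures are saved under pics/ and viewed, at most 10 in all, crops included, and the job is handed in when it is done.

```bash
mkdir -p pics; python3 - <<'E'
from bench import telemetry, optics
import cv2,numpy as np
np.set_printoptions(precision=4,suppress=True)
for n in("scene","top"):
    cv2.imwrite(f"pics/{n}0.png",optics.get_image(n)); c=optics.get_calibration(n); print(n,c["intrinsics"],c["pose"])
s=telemetry.read_state()
for k in s: print(k,s[k])
E
```

```text
scene [[392.3092   0.     322.5958]
 [  0.     392.3092 208.3513]
 [  0.       0.       1.    ]] [[ 0.6762 -0.3804  0.6309 -0.1256]
 [-0.7367 -0.358   0.5738 -0.5938]
 [ 0.0076 -0.8527 -0.5223  0.5959]
 [ 0.      0.      0.      1.    ]]
top [[416.8415   0.     317.1822]
 [  0.     416.8415 196.669 ]
 [  0.       0.       1.    ]] [[-0.0237 -0.9863  0.1635  0.299 ]
 [-0.9997  0.0246  0.0039 -0.0526]
 [-0.0078 -0.1634 -0.9865  1.2842]
 [ 0.      0.      0.      1.    ]]
clock 0.1
joint_positions [ 0.986   0.0533  1.6142 -0.      1.476  -0.119 ]
qvel [ 0.0008 -0.0013 -0.0051  0.0005  0.0007  0.0011]
joint_torque [  0.0006 -39.4903 -37.1361  -0.0001   0.004    0.    ]
ee_pos [0.2804 0.5579 0.2302]
ee_rot [[-0.8935  0.4491 -0.001 ]
 [ 0.4491  0.8935 -0.0016]
 [ 0.0002 -0.0019 -1.    ]]
ft_force [-0.1784 -0.004  -0.1133]
moment [ 0.0194 -0.0462  0.0427]
grasp_force 0.0
gripper_width 0.08544714185620211
```

View pics/scene0.png

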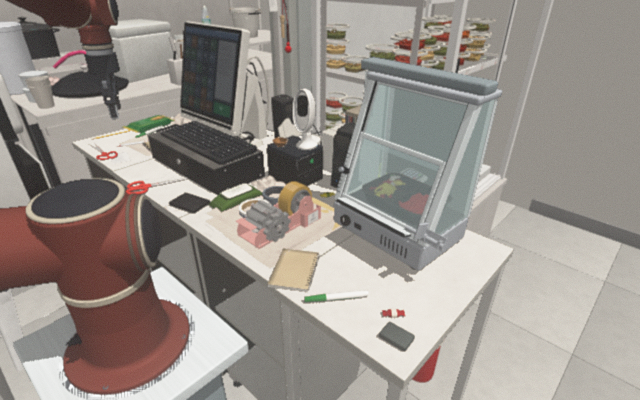

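View pics/top0.png

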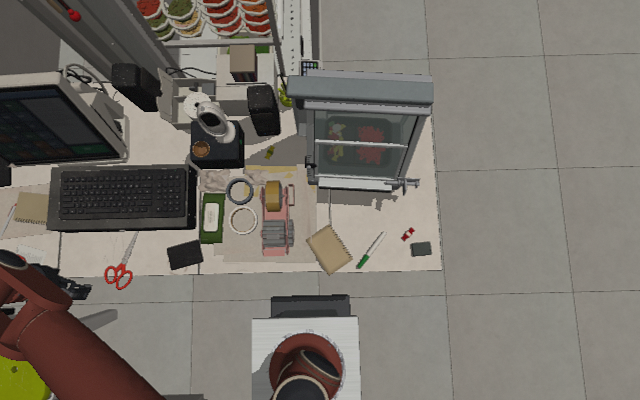

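The scene view shows the warmer at about (410,165), with its front facing the robot. In the top view it lies at (365,130), with the bolt near (405,183) and the clip near (312,165). I'll enlarge both views.

```bash
python3 - <<'E'
import cv2
a=cv2.imread("pics/scene0.png")[80:280,320:520]; b=cv2.imread("pics/top0.png")[60:210,285:445]
cv2.imwrite("pics/s1.png",cv2.resize(a,None,fx=3,fy=3,interpolation=cv2.INTER_CUBIC))
cv2.imwrite("pics/t1.png",cv2.resize(b,None,fx=4,fy=4,interpolation=cv2.INTER_CUBIC)[:600])
E
```

```text
(no output)
```

View pics/s1.png

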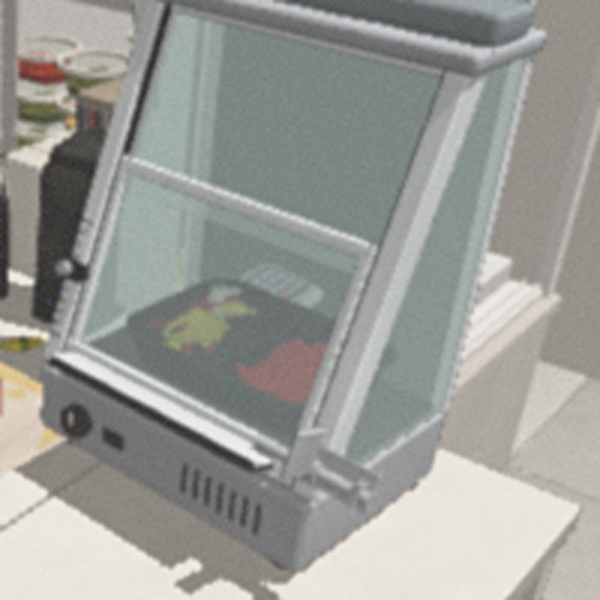

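View pics/t1.png

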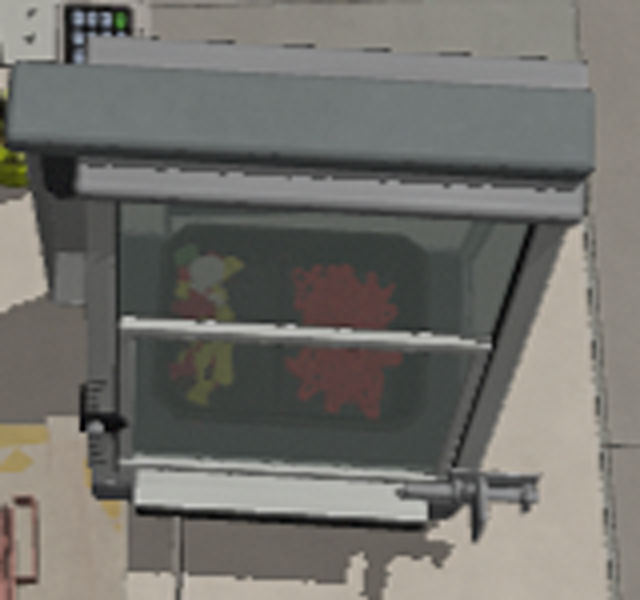

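The scene crop shows the clip tip at about (348,170) and the bead from (338,200) to (407,235). The top crop shows the tip at (316,166), the bead from (319,187.5) to (392,190.5), and the tab at (404,180) to (404,194). I'll triangulate these.

```bash
cat > h.py <<'E'
import numpy as np,cv2
from bench import optics,telemetry
np.set_printoptions(precision=4,suppress=True)
C={n:optics.get_calibration(n) for n in("scene","top")}
def ray(n,p):
    c=C[n];d=np.linalg.solve(c["intrinsics"],[p[0],p[1],1.]);P=c["pose"];d=P[:3,:3]@d
    return P[:3,3],d/np.linalg.norm(d)
def plane(n,p,z):
    o,d=ray(n,p);return o+d*(z-o[2])/d[2]
def tri(ps,pt):
    A=np.zeros((3,3));b=np.zeros(3);R=[ray("scene",ps),ray("top",pt)]
    for o,d in R:
        M=np.eye(3)-np.outer(d,d);A+=M;b+=M@o
    x=np.linalg.solve(A,b);return x,[np.linalg.norm(np.cross(x-o,d))*1e3 for o,d in R]
def proj(n,X):
    c=C[n];P=np.linalg.inv(c["pose"]);q=c["intrinsics"]@(P[:3,:3]@np.asarray(X)+P[:3,3]);return q[:2]/q[2]
E
python3 - <<'E'
from h import *
S=lambda x,y:((x+.5)/3-.5+320,(y+.5)/3-.5+80)
T=lambda x,y:((x+.5)/4-.5+285,(y+.5)/4-.5+60)
pts={"beadL":(S(52,362),T(137,511)),"beadR":(S(260,467),T(428,522)),"clip":(S(86,270),T(125,423)),
"winTL":(S(128,158),T(121,322)),"winTR":(S(374,246),T(491,346)),"tabtopfront":(S(302,434),T(477,538)),"roofR":(S(545,32),T(594,175))}
for k,(s,t) in pts.items(): print(k,*tri(s,t))
for k in("beadL","beadR"): print(k,plane("scene",pts[k][0],.104),plane("top",pts[k][1],.104))
# plinth bottom front-right corner on the counter
print("plinthFR",plane("scene",S(290,570),0))
E
```

```text
beadL [ 0.5216 -0.0535  0.1037] [np.float64(0.008588068332111135), np.float64(0.008588068332026409)]
beadR [ 0.5081 -0.2621  0.1057] [np.float64(0.19575513305117515), np.float64(0.19575513305128453)]
clip [ 0.5708 -0.0464  0.1684] [np.float64(0.3496586699158124), np.float64(0.349658669915957)]
winTL [ 0.6174 -0.0466  0.2531] [np.float64(0.6973971481542032), np.float64(0.6973971481542275)]
winTR [ 0.5932 -0.2803  0.2569] [np.float64(0.9759288344734287), np.float64(0.9759288344735441)]
tabtopfront [ 0.4911 -0.2916  0.155 ] [np.float64(6.404859607174414), np.float64(6.404859607174602)]
roofR [ 0.658  -0.3252  0.395 ] [np.float64(11.895461236029167), np.float64(11.895461236029343)]
beadL [ 0.5212 -0.0538  0.104 ] [ 0.5216 -0.0535  0.104 ]
beadR [ 0.5104 -0.2611  0.104 ] [ 0.5083 -0.2623  0.104 ]
plinthFR [ 0.5426 -0.2823  0.    ]
```

```bash
python3 - <<'E'
from h import *
for n,(x0,x1,y0,y1) in {"top":(322,390,182,196),"scene":(340,404,195,240)}.items():
    g=cv2.imread(f"pics/{n}0.png").max(2).astype(float)
    P=[]
    for x in range(x0,x1):
        col=g[y0:y1,x]; w=np.clip(70-col,0,None); 
        if w.sum()>20: P.append((x,y0+(w*np.arange(len(w))).sum()/w.sum()))
    P=np.array(P); 
    for _ in range(3):
        f=np.polyfit(P[:,0],P[:,1],1); r=P[:,1]-np.polyval(f,P[:,0]); P=P[abs(r)<max(.4,2*r.std())]
    A=plane(n,(x0,np.polyval(f,x0)),.102);B=plane(n,(x1,np.polyval(f,x1)),.102);d=A-B
    print(n,len(P),r.std(),A,B,"yaw",-np.arctan2(d[0],d[1]))
t=cv2.imread("pics/top0.png").max(2); print(t[174:198,396:424])
E
```

```text
top 68 0.11936128795484702 [ 0.5209 -0.0625  0.102 ] [ 0.5048 -0.2577  0.102 ] yaw -0.08255563465085491
scene 40 2.4589989597143576 [ 0.4858 -0.0937  0.102 ] [ 0.5233 -0.2473  0.102 ] yaw 0.23912881639124267
[[ 91  92  74  47  87  93  91  91  90 117 169 183 180 180 179 179 180 180
  179 177 175 175 178 180 180 180 180 182]
 [ 92  81  42  64  93  92  91  92  97 140 184 181 181 181 180 181 179 179
  180 177 176 176 178 177 181 181 182 183]
 [101  99  33  74  93  90  91  92  99 142 188 185 183 183 181 182 180 181
  180 180 177 177 174 178 181 182 180 183]
 [ 88  91 125 134 131 123 107  97 114 160 175 166 150 158 185 184 184 183
  182 181 182 179 178 180 181 181 181 181]
 [ 81  57  81  80  80  80  82  83  87 100 112 127 125 129 139 147 171 173
  168 158 159 158 157 151 154 181 181 180]
 [104  53  74  78  65  70  71  69  86 116  92  78  80  79  78  84  94  94
   90  80  79  81  79 109 165 181 181 179]
 [ 72  60  89 129 102  75  84  73  80 124 106  68  70  69  69  69  67  68
   67  66  70  74  65 127 183 181 180 180]
 [133 110  91 138 122 100 119 112  75 135 135  66  56  55  54  55  65  65
[... 1216 characters left out ...]
182 182 181 183 182 185 159  42  57 105 167 185 183 182 182 184 183 183
  181 183 183 184 183 183 183 185 185 186]
 [182 182 181 182 182 186 163  40  71 133 184 184 183 182 182 184 182 183
  183 182 183 183 182 182 182 183 185 185]
 [185 183 181 179 180 185 161  43  98 165 185 183 181 182 183 184 184 183
  183 183 182 182 181 181 180 182 184 184]
 [142 186 184 183 181 183 164 107 141 184 184 182 184 184 184 185 185 183
  184 181 184 184 183 182 181 182 182 183]
 [105 114 140 183 180 180 180 176 180 185 185 183 185 184 184 184 186 186
  184 183 183 183 183 183 184 184 185 183]
 [ 99 129 180 183 181 181 182 184 185 185 185 184 183 183 183 185 186 184
  184 182 182 182 182 182 183 183 181 183]]
```

```bash
python3 - <<'E'
import cv2
a=cv2.imread("pics/scene0.png")[205:255,390:460]; b=cv2.imread("pics/top0.png")[168:203,380:429]
a=cv2.resize(a,(700,500),interpolation=cv2.INTER_CUBIC)[:,:] 
b=cv2.resize(b,(490,350),interpolation=cv2.INTER_CUBIC)
import numpy as np
o=np.zeros((600,800,3),np.uint8); a=cv2.resize(a[:,:400],(320,400)); o[:400,:320]=a; o[:336,325:795]=cv2.resize(b,(470,336)); cv2.imwrite("pics/tab.png",o[:400])
E
```

```text
(no output)
```

View pics/tab.png

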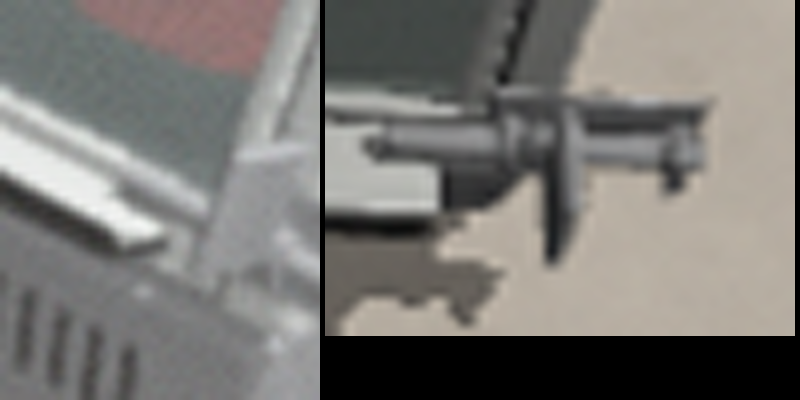

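The left crop shows the bead's right end. The right crop shows the tab's left face at about image column 402.6, rows 185–195. Next I'll compute the push points.

```bash
python3 - <<'E'
from h import *
for z in(.113,.12): print(plane("top",(402.5,190),z),plane("top",(402.5,194.5),z))
yw=-.0826;xw=np.array([np.cos(yw),np.sin(yw),0]);yv=np.array([-np.sin(yw),np.cos(yw),0])
u=.343*xw+np.array([0,0,.939]);nrm=.939*xw+np.array([0,0,-.343])
m=np.array([.514,-.158,.104]);print("u",u,"xw",xw,"yv",yv)
for n in C: print(n,"lip proj",proj(n,m-.103*yv),proj(n,m+.103*yv))
for d in(.125,.130,.135,.14):
  p=m+.0275*u-yv*d; print("tab",d,p,proj("top",p-.018*nrm-.018*u),proj("scene",p-.018*nrm+.018*u))
c=np.array([.5708,-.0464,.1684]);print("clip travel via tri",(c-m)@u,(c-m)@yv,(c-m)@nrm)
E
```

```text
[ 0.5063 -0.2916  0.113 ] [ 0.4933 -0.2909  0.113 ]
[ 0.505  -0.2902  0.12  ] [ 0.4921 -0.2895  0.12  ]
u [ 0.3418 -0.0283  0.939 ] xw [ 0.9966 -0.0825  0.    ] yv [0.0825 0.9966 0.    ]
scene lip proj [404.9118 236.2216] [337.813  200.3662]
top lip proj [391.1131 191.0844] [319.5137 187.0368]
tab 0.125 [ 0.5131 -0.2834  0.1298] [399.6427 195.32  ] [415.9777 221.6889]
tab 0.13 [ 0.5127 -0.2883  0.1298] [401.4123 195.4204] [417.9974 222.6888]
tab 0.135 [ 0.5123 -0.2933  0.1298] [403.1822 195.5207] [420.0329 223.6964]
tab 0.14 [ 0.5118 -0.2983  0.1298] [404.9523 195.621 ] [422.0843 224.7119]
clip travel via tri 0.07672934120308388 0.11590585318577709 0.022418143993282128
```

```bash
python3 -m crank '{"deltas":[[[0,3,-4,1,5],[0,6,-8,2,11],[0,9,-12,3,17],[0,12,-16,4,22],[0,14,-20,4,22]]]}'
```

```text
clock: 0.52
ee_pos: [0.4013, 0.3909, 0.2685]
ee_rot: [[-0.997, 0.078, 0.001], [0.078, 0.997, 0.001], [-0.001, 0.001, -1.0]]
ft_force: [1.3, -0.1, -0.3]
gripper_width: 0.0256
grasp_force: 0.0
```

```bash
python3 -m crank '{"deltas":[[[0,0.5,-4,0,0],[0,1,-8,0,0],[0,1.5,-12,0,0],[0,2,-16,0,0],[0,2,-20,0,0]]]}'; python3 -m crank '{"deltas":[[[0,0,-4,0,0],[0,0,-8,0,0],[0,0,-12,0,0],[0,0,-16,0,0],[0,0,-20,0,0]]]}';  python3 -m crank '{"deltas":[[[0,1,-4,-1,0],[0,2,-8,-2,0],[0,3,-12,-3,0],[0,4,-16,-4,0],[0,5,-20,-5,0]]]}'
```

```text
clock: 0.93
ee_pos: [0.4201, 0.1902, 0.2672]
ee_rot: [[-0.997, 0.082, -0.0], [0.082, 0.997, -0.0], [0.0, -0.0, -1.0]]
ft_force: [-0.1, 0.2, -0.3]
gripper_width: 0.0001
grasp_force: 0.0
clock: 1.35
ee_pos: [0.4195, -0.0095, 0.2674]
ee_rot: [[-0.997, 0.081, 0.0], [0.081, 0.997, 0.0], [-0.0, 0.0, -1.0]]
ft_force: [1.8, 0.1, -0.2]
gripper_width: -0.0001
grasp_force: 0.0
clock: 1.77
ee_pos: [0.4691, -0.2063, 0.2177]
ee_rot: [[-0.997, 0.082, -0.0], [0.082, 0.997, 0.0], [0.0, 0.0, -1.0]]
ft_force: [0.4, -0.3, 0.2]
gripper_width: -0.0002
grasp_force: 0.0
```

```bash
python3 -m crank '{"deltas":[[[0,1.8,-2.8,-3,0],[0,3.6,-5.4,-5.5,0],[0,3.6,-5.4,-5.5,0],[0,3.6,-5.4,-5.5,0]]]}'; python3 - <<'E'
from h import *
a=optics.get_image("scene")[185:265,370:450];b=optics.get_image("top")[150:210,365:445]
o=np.zeros((480,800,3),np.uint8);o[:400,:400]=cv2.resize(a,(400,400),interpolation=2);o[:300,400:]=cv2.resize(b,(400,300),interpolation=2)
cv2.imwrite("pics/h1.png",o[:400]);print(telemetry.read_state()["ee_pos"])
E
```

```text
clock: 2.1
ee_pos: [0.5038, -0.2582, 0.1593]
ee_rot: [[-0.996, 0.083, -0.007], [0.083, 0.997, 0.005], [0.007, 0.004, -1.0]]
ft_force: [-0.9, 0.6, -0.2]
gripper_width: -0.0001
grasp_force: 0.0
[ 0.5053 -0.2579  0.1641]
```

View pics/h1.png

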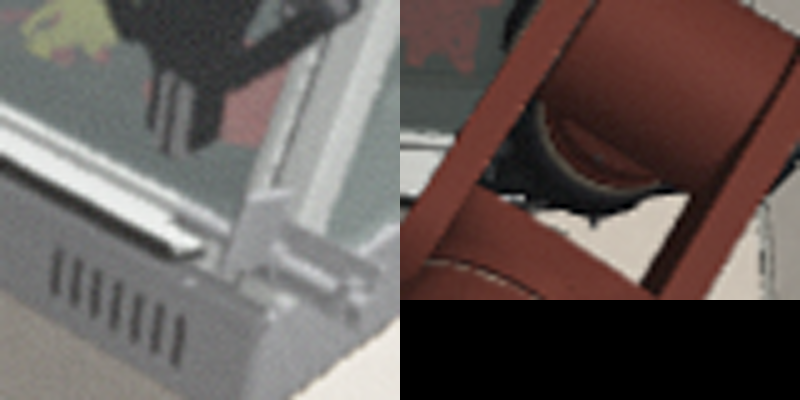

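The scene crop shows the shut fingertips at (175,150), left of and above the tab at (265,195), and clear of it. I'll lower them and move toward the tab.

```bash
python3 -m crank '{"deltas":[[[0,0,0,-1.9,0],[0,0,0,-3.7,0],[0,0,0,-3.7,0],[0,0,0,-3.7,0]]]}'; python3 -m crank '{"deltas":[[[0,0,-0.4,0,0],[0,-0.1,-0.8,0,0],[0,-0.1,-1.2,0,0],[0,-0.1,-1.6,0,0],[0,-0.2,-2.0,0,0]]]}'; python3 -m crank '{"deltas":[[[0,0,-0.3,0,0],[0,0,-0.6,0,0]]]}'
```

```text
clock: 2.53
ee_pos: [0.5053, -0.2573, 0.128]
ee_rot: [[-0.997, 0.081, 0.001], [0.081, 0.997, -0.001], [-0.001, -0.001, -1.0]]
ft_force: [-0.3, -0.2, -0.1]
gripper_width: 0.0002
grasp_force: 0.0
clock: 2.95
ee_pos: [0.504, -0.2787, 0.1275]
ee_rot: [[-0.997, 0.082, 0.002], [0.082, 0.997, 0.0], [-0.002, 0.0, -1.0]]
ft_force: [2.4, 3.2, 1.4]
gripper_width: -0.0002
grasp_force: 1.4
clock: 3.12
ee_pos: [0.5034, -0.2844, 0.127]
ee_rot: [[-0.997, 0.082, 0.0], [0.082, 0.997, 0.001], [-0.0, 0.001, -1.0]]
ft_force: [0.1, 3.1, 1.8]
gripper_width: -0.0003
grasp_force: 1.3
```

```bash
python3 -m crank '{"deltas":[[[0,0,-0.3,0,0],[0,-0.1,-0.6,0,0],[0,-0.1,-0.9,0,0],[0,-0.1,-1.2,0,0]]]}';  python3 -m crank '{"deltas":[[[0,0,-0.2,0,0],[0,0,-0.4,0,0],[0,0,-0.6,0,0],[0,0,-0.6,0,0]]]}'
```

```text
clock: 3.45
ee_pos: [0.5022, -0.2964, 0.1265]
ee_rot: [[-0.997, 0.082, -0.001], [0.082, 0.997, 0.0], [0.001, 0.0, -1.0]]
ft_force: [-0.4, 3.2, 2.4]
gripper_width: -0.0003
grasp_force: 1.3
clock: 3.78
ee_pos: [0.502, -0.3026, 0.1263]
ee_rot: [[-0.997, 0.082, -0.001], [0.082, 0.997, -0.0], [0.001, -0.0, -1.0]]
ft_force: [-1.2, 0.5, 0.7]
gripper_width: 0.0002
grasp_force: 0.5
```

```bash
python3 -m crank '{"deltas":[[[0,0,-0.1,0,0],[0,0,-0.2,0,0],[0,0,-0.2,0,0]]]}';  python3 -m crank '{"deltas":[[[0,0,0.8,0,0],[0,0,1.5,0.5,0],[0,-2.5,3,2,0],[0,-5,5,4,0],[0,-7,9,4,0]]]}';  python3 -m crank '{"deltas":[[[0,0,3,-1,0],[0,0,6,-4,0],[0,0,6,-6.5,0],[0,0,6,-8.5,0],[0,0,6,-8.5,0]]]}'; python3 - <<'E'
from h import *
a=optics.get_image("scene");cv2.imwrite("pics/full2.png",a);a=a[160:260,320:450];b=optics.get_image("top");cv2.imwrite("pics/top2.png",b);b=b[150:210,300:430]
o=np.zeros((600,800,3),np.uint8);o[:308,:400]=cv2.resize(a,(400,308),interpolation=2);o[:185,400:]=cv2.resize(b,(400,185),interpolation=2)
cv2.imwrite("pics/h2.png",cv2.resize(o[:308],(800,308)));s=telemetry.read_state();print(s["ee_pos"],s["ft_force"])
E
```

```text
clock: 4.03
ee_pos: [0.502, -0.3041, 0.1263]
ee_rot: [[-0.997, 0.082, -0.001], [0.082, 0.997, 0.001], [0.001, 0.001, -1.0]]
ft_force: [-2.3, 2.7, 1.5]
gripper_width: -0.0001
grasp_force: 1.5
clock: 4.45
ee_pos: [0.4348, -0.2192, 0.1712]
ee_rot: [[-0.996, 0.084, 0.006], [0.084, 0.996, -0.006], [-0.006, -0.005, -1.0]]
ft_force: [1.0, 0.8, 0.5]
gripper_width: -0.0003
grasp_force: 0.0
clock: 4.87
ee_pos: [0.431, -0.1546, 0.0777]
ee_rot: [[-0.997, 0.08, -0.006], [0.08, 0.997, 0.003], [0.006, 0.002, -1.0]]
ft_force: [-0.5, 0.4, -1.4]
gripper_width: 0.0001
grasp_force: 0.0
[ 0.4337 -0.1567  0.0819] [ 0.2144 -0.2551  0.5998]
```

View pics/h2.png

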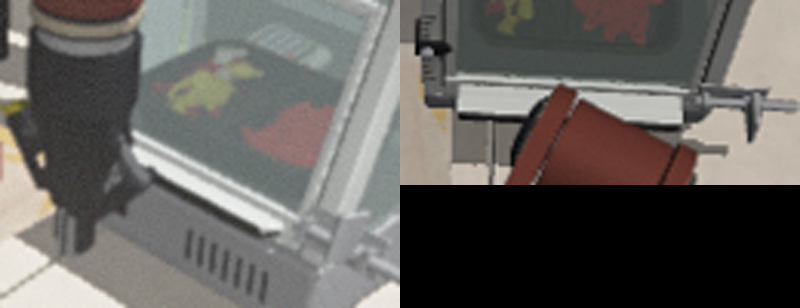

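The picture shows the bolt's rod tip at (695,103), to the right of the lip end at (683,105), so the bolt is clear. The fingers are in front of the lip middle and below bead height. Next I'll make contact with the bead.

```bash
python3 -m crank '{"deltas":[[[0,2.5,-0.2,0.2,0],[0,5,-0.4,0.2,0],[0,5.5,-0.4,0.2,0],[0,5.5,-0.4,0.2,0]]]}';  python3 -m crank '{"deltas":[[[0,0.3,0,0,0],[0,0.6,0,0,0],[0,0.9,0,0,0],[0,0.9,0,0,0]]]}'
```

```text
clock: 5.3
ee_pos: [0.4914, -0.1622, 0.0863]
ee_rot: [[-0.997, 0.081, 0.004], [0.081, 0.997, -0.002], [-0.004, -0.002, -1.0]]
ft_force: [-0.4, 0.8, -0.4]
gripper_width: 0.0
grasp_force: 0.0
clock: 5.63
ee_pos: [0.4978, -0.1611, 0.0839]
ee_rot: [[-0.997, 0.082, 0.0], [0.082, 0.997, -0.0], [-0.0, -0.0, -1.0]]
ft_force: [0.5, 0.3, 0.8]
gripper_width: 0.0003
grasp_force: 0.0
```

```bash
python3 -m crank '{"deltas":[[[0,0.2,0,0,0],[0,0.3,0,0,0],[0,0.3,0,0,0]]]}';  python3 -m crank '{"deltas":[[[0,0.2,0,0,0],[0,0.3,0,0,0],[0,0.3,0,0,0]]]}'
```

```text
clock: 5.88
ee_pos: [0.5, -0.1609, 0.0835]
ee_rot: [[-0.997, 0.082, -0.002], [0.082, 0.997, 0.0], [0.002, -0.0, -1.0]]
ft_force: [-3.9, 0.2, 2.0]
gripper_width: -0.0001
grasp_force: 2.0
clock: 6.13
ee_pos: [0.5001, -0.161, 0.0835]
ee_rot: [[-0.997, 0.081, -0.011], [0.081, 0.997, 0.001], [0.011, -0.0, -1.0]]
ft_force: [-16.1, -0.1, 11.7]
gripper_width: -0.0001
grasp_force: 8.3
```

```bash
python3 -m crank '{"deltas":[[[0,0.07,0,0.2,0],[0,0.14,0,0.4,0],[0,0.2,0,0.55,0],[0,0.27,0,0.75,0],[0,0.34,0,0.94,0]]]}'; python3 - <<'E'
from h import *
a=optics.get_image("scene");cv2.imwrite("pics/full3.png",a);a=a[160:250,320:450]
cv2.imwrite("pics/h3.png",cv2.resize(a,(780,540),interpolation=2));s=telemetry.read_state();print(s["ee_pos"],s["ft_force"])
E
```

```text
clock: 6.55
ee_pos: [0.5027, -0.1611, 0.0909]
ee_rot: [[-0.997, 0.082, -0.012], [0.082, 0.997, 0.0], [0.012, -0.001, -1.0]]
ft_force: [-12.8, -2.4, 1.2]
gripper_width: 0.0001
grasp_force: 6.5
[ 0.5029 -0.1611  0.0914] [-15.006   -1.3741   3.3879]
```

View pics/h3.png

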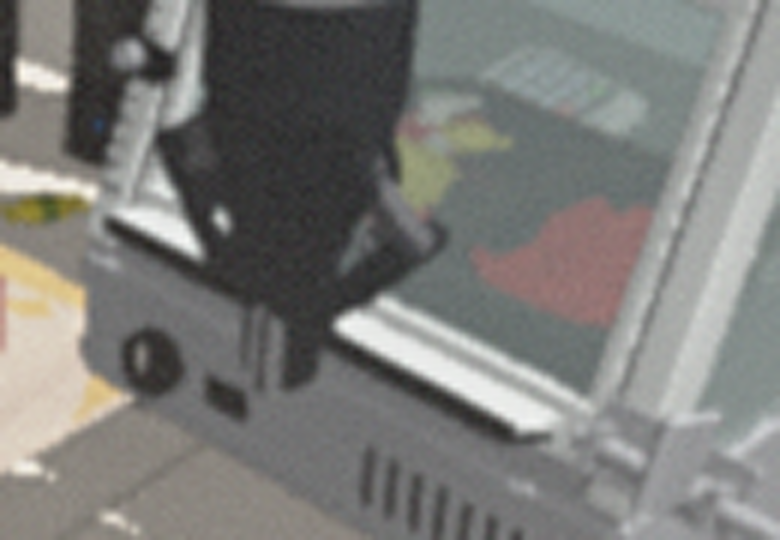

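The bead's left end rose from about (338,200) to (338,197) in the scene image, so the window is moving with the fingers. I'll continue.

```bash
python3 -m crank '{"deltas":[[[0,0.14,0,0.4,0],[0,0.28,0,0.75,0],[0,0.42,0,1.1,0],[0,0.55,0,1.5,0],[0,0.68,-0.1,1.88,0]]]}'; python3 -m crank '{"deltas":[[[0,0.14,0,0.4,0],[0,0.28,0,0.75,0],[0,0.42,0,1.1,0],[0,0.55,0,1.5,0],[0,0.68,-0.1,1.88,0]]]}'; python3 - <<'E'
from h import *
s=telemetry.read_state();print(s["ee_pos"],s["ft_force"])
for n,(x0,x1,y0,y1) in {"scene":(380,404,180,234)}.items():
    i=optics.get_image(n);cv2.imwrite("pics/s4.png",i)
a=i[140:250,320:450];cv2.imwrite("pics/h4.png",cv2.resize(a,(650,550),interpolation=2))
E
```

```text
clock: 7.02
ee_pos: [0.5095, -0.1617, 0.1097]
ee_rot: [[-0.997, 0.082, -0.012], [0.082, 0.997, 0.001], [0.012, 0.0, -1.0]]
ft_force: [-12.7, 0.6, 2.5]
gripper_width: 0.0001
grasp_force: 6.6
clock: 7.43
ee_pos: [0.5163, -0.1623, 0.1285]
ee_rot: [[-0.997, 0.082, -0.012], [0.082, 0.997, 0.002], [0.012, 0.001, -1.0]]
ft_force: [-12.7, 2.6, 2.2]
gripper_width: 0.0003
grasp_force: 6.8
[ 0.5163 -0.1623  0.1285] [-12.7476   2.5835   2.1598]
```

View pics/h4.png

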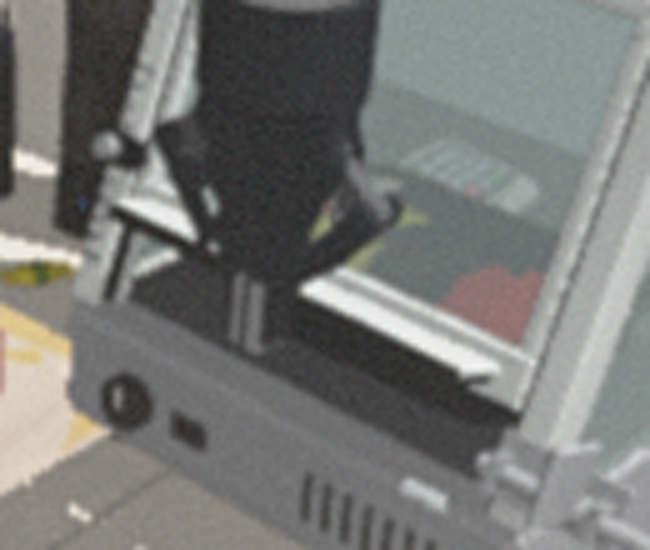

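Lip is well off the plinth, with the bead's left end at about (342,181) in the scene image. The tool travel gives s ≈ 0.0475. I'll refine the clip tip numerically from the first pictures.

```bash
python3 - <<'E'
from h import *
print(cv2.imread("pics/scene0.png").max(2)[162:178,336:356]);print(cv2.imread("pics/top0.png").max(2)[158:174,302:322])
yw=-.0826;yv=np.array([-np.sin(yw),np.cos(yw),0]);u=np.array([.3418,-.0283,.939]);m=np.array([.5145,-.158,.1043])
for s in(.04,.045,.05):
  print(s,proj("scene",m+.103*yv+s*u),proj("scene",m-.103*yv+s*u))
print(cv2.imread("pics/s4.png").max(2)[174:190,338:352])
E
```

```text
[[ 65  65  66  68  63  60  63  61  98 141 156 167 174 184 184 133 145 171
  199 190]
 [ 68  60  58  61  64  53  54  71 105 156 167 170 181 191 163 129 148 178
  198 186]
 [ 62  73  60  61  59  59  55  70 113 147 161 169 181 196 151 137 157 186
  196 179]
 [ 59  60  59  59  58  62  62  70 107 122 149 169 185 195 137 147 170 195
  192 170]
 [ 60  61  59  70  80  94  92  73  83 110 142 171 193 181 131 144 178 199
  187 165]
 [ 68  70  70  94 115 146 155 109  66  70 105 144 178 149 134 154 186 197
  183 160]
 [ 61  61  86 112 127 159 181 144  81  55  63  92 118 112 144 174 195 191
  165 153]
 [ 58  64  91 122 133 145 169 143  86  53  47  49  67  96 146 179 201 190
  161 153]
 [ 63  62  81 113 124 130 135 121  76  56  51  57  62 102 153 176 201 181
  155 154]
 [ 62  58  66  91  97  96  96  79  53  50  52  55  65 103 157 187 193 169
  150 153]
 [ 58  62  65  66  62  71  80  66  56  53  50  53  67 110 163 199 188 163
  154 155]
 [ 57  54  57  56  61  93 120 108  93  73  78  81 103 142 176 201 184 159
  158 155]
 [ 56  56  54  53  74 120 146 150 138 122 129 116 136 164 182 198 187 162
  155 
[... 2002 characters left out ...]
1 114 148 152 155 164 177 144 154 155 162 162 174]
 [ 52  66 107 135 149 163 186 196 180 186 182 183 177 172]
 [ 57  89 119 122 137 166 211 228 230 228 224 222 220 204]
 [ 69 123 136 116  88  96 136 181 220 233 234 235 231 228]
 [ 86 133 140 109  66  45  55  89 133 178 220 232 233 236]
 [ 85 123 126 108  88  74  44  51  59  95 134 179 220 231]
 [118 135 136 143 139 128  83  50  46  45  64  88 136 175]
 [135 153 152 158 172 186 119  57  51  53  51  50  57  87]
 [113 137 148 166 178 178 112  57  78  92  84  66  47  49]
 [111 125 146 171 186 151  82  61 108 139 133 100  78  61]
 [147 157 160 178 191 139  67  69 121 141 144 131 108  94]
 [157 164 167 179 187 118  56  75 130 146 132 129 128 130]]
```

```bash
python3 - <<'E'
from h import *
u=np.array([.3418,-.0283,.939]);m=np.array([.5145,-.158,.1043]);n=np.array([.936,-.0775,-.343]);yv=np.array([.0825,.9966,0])
for ps,pt in [((348.5,170.6),(316.1,165.6)),((348.5,170.1),(316.1,165.6)),((348.5,170.6),(316.1,166))]:
    c,e=tri(ps,pt);print(c,e[0],(c-m)@u,(c-m)@yv,(c-m)@n)
print(cv2.imread("pics/scene0.png").max(2)[194:206,333:347])
E
```

```text
[ 0.5708 -0.0471  0.1661] 0.29766900346555397 0.07410391737800533 0.11519757448750242 0.022913550487518298
[ 0.5705 -0.0471  0.1676] 0.21654659781386332 0.07540617847860014 0.1151065956126249 0.02211830835771443
[ 0.5699 -0.0473  0.1664] 0.0895543476634806 0.07412760743095982 0.11486426991562544 0.021926870444456143
[[130 144 153 154 160 165 170 180 151 155 180 195 214 208]
 [131 137 148 159 165 163 171 178 138 150 164 167 178 196]
 [131 130 158 165 163 169 171 162 146 152 157 164 163 169]
 [138 141 157 163 167 186 196 180 178 190 195 186 185 175]
 [137 143 154 152 155 190 216 228 229 231 232 229 226 218]
 [137 136 141 129  99 118 150 203 229 237 237 234 230 229]
 [137 132 115  87  61  59  77 118 162 212 227 234 233 232]
 [138 134 128 103  74  61  50  59  82 119 166 217 230 236]
 [131 131 150 134 125 114  78  61  55  61  84 139 178 218]
 [127 124 137 146 157 162 130  89  65  58  57  70  93 135]
 [124 118 122 123 137 157 151 121  95  74  63  53  55  68]
 [121 119 116 114 117 129 136 129 122 103  90  78  58  61]]
```

```bash
python3 -m crank '{"deltas":[[[0,0.17,0,0.45,0],[0,0.34,0,0.94,0],[0,0.51,0,1.4,0],[0,0.68,-0.1,1.88,0],[0,0.8,-0.1,2.2,0]]]}'; python3 -m crank '{"deltas":[[[0,0.05,0,0.13,0],[0,0.1,0,0.27,0],[0,0.1,0,0.27,0],[0,0.1,0,0.27,0]]]}'; python3 - <<'E'
from h import *
for n in C: cv2.imwrite(f"pics/{n}5.png",optics.get_image(n))
print(cv2.imread("pics/scene5.png").max(2)[164:182,338:354])
p=telemetry.read_state()["ee_pos"];print((np.array(p)-[.5001,-.161,.0835])@[.3418,-.0283,.939])
E
```

```text
clock: 7.9
ee_pos: [0.5244, -0.163, 0.1507]
ee_rot: [[-0.997, 0.082, -0.012], [0.082, 0.997, 0.003], [0.012, 0.002, -1.0]]
ft_force: [-15.0, 1.4, 2.0]
gripper_width: 0.0
grasp_force: 7.3
clock: 8.23
ee_pos: [0.5254, -0.1631, 0.1535]
ee_rot: [[-0.997, 0.082, -0.012], [0.082, 0.997, 0.003], [0.012, 0.002, -1.0]]
ft_force: [-15.2, 1.7, 3.5]
gripper_width: 0.0002
grasp_force: 7.4
[[ 59  55  56  52  49  68 114 147 161 166 180 197 149 136 155 182]
 [ 57  59  50  50  51  65 104 121 148 168 186 195 150 146 165 188]
 [ 57  63  80  95  91  70  81 108 143 169 189 182 153 161 179 194]
 [ 72  91 113 141 154 108  61  66  97 140 173 154 153 157 171 173]
 [ 78 115 124 156 181 145  75  53  69  96 126 135 160 164 163 158]
 [ 88 124 133 146 168 142  83  60  91 124 163 185 198 200 190 182]
 [ 84 111 124 126 135 120  65  61 104 166 207 232 235 231 230 228]
 [ 63  84  95  93  97  75  52  49  72  98 138 181 224 233 238 236]
 [ 56  59  59  64  73  64  47  47  49  49  58  92 131 177 220 229]
 [ 50  55  63  93 118 109  89  71  80  64  48  48  60  93 122 159]
 [ 50  50  73 119 143 153 134 128 128  90  52  48  53  43  51  78]
 [ 51  47  74 123 144 158 156 159 163 104  55  53  69  60  48  40]
 [ 46  57  81 122 133 148 154 164 145  91  55  83 118 108  80  56]
 [ 51  67 109 143 148 155 159 174 134  72  61 111 142 151 123  93]
 [ 50  65 115 146 156 151 169 192 131  57  67 118 146 148 132 127]
 [ 44  66 105 136 152 156 169 182 118  54  80 133 149 141 131 130]
 [ 59  86 118 131 145 154 167 154  87  57  92 143 157 140 131 135]
 [ 69 122 141 149 150 165 170 132  69  66 117 140 146 132 130 130]]
0.07447893958370658
```

```bash
python3 -m crank '{"deltas":[[[0,-0.4,0,0,0],[0,-1.5,0,0,0],[0,-5,0,0,0],[0,-9,0,0,0],[0,-10,-3,0,0]]]}'; python3 -m crank '{"deltas":[[[0,0,-4,3,0],[0,0,-8,6,0],[0,0,-12,8,0],[0,0,-16,8,0],[0,0,-16,8,0]]]}'; python3 - <<'E'
from h import *
for n in C: cv2.imwrite(f"pics/{n}6.png",optics.get_image(n))
a=cv2.imread("pics/scene6.png");b=cv2.imread("pics/top6.png")
print(a.max(2)[164:178,338:354])
o=np.zeros((600,800,3),np.uint8);o[:250,:400]=cv2.resize(a,(400,250));o[250:600,:400]=cv2.resize(a[155:190,330:370],(400,350),interpolation=2)
o[:250,400:]=cv2.resize(b,(400,250));o[250:600,400:]=cv2.resize(b[150:185,295:335],(400,350),interpolation=2);cv2.imwrite("pics/fin.png",o)
E
```

```text
clock: 8.75
ee_pos: [0.4242, -0.1891, 0.1519]
ee_rot: [[-0.997, 0.078, -0.005], [0.078, 0.997, 0.005], [0.005, 0.004, -1.0]]
ft_force: [0.2, -0.3, -1.8]
gripper_width: -0.0001
grasp_force: 0.0
clock: 9.17
ee_pos: [0.4302, -0.3591, 0.2385]
ee_rot: [[-0.996, 0.085, 0.004], [0.085, 0.996, -0.006], [-0.005, -0.006, -1.0]]
ft_force: [0.1, 1.1, 0.0]
gripper_width: -0.0
grasp_force: 0.0
[[ 62  55  54  55  49  70 113 148 166 171 180 198 148 131 158 188]
 [ 61  60  54  58  58  70 106 121 152 171 186 194 154 149 167 192]
 [ 67  68  78  98  94  73  84 112 147 172 192 185 153 163 185 194]
 [ 73  93 113 147 154 111  62  72 104 143 173 159 163 160 169 176]
 [ 81 114 132 161 184 146  82  53  70  99 128 135 162 164 167 160]
 [ 93 123 136 148 167 144  86  63  94 127 162 187 204 196 192 187]
 [ 84 116 128 135 135 119  70  65 105 165 207 232 235 234 233 227]
 [ 65  82  95  94  98  73  56  53  73 106 140 186 225 234 237 236]
 [ 59  60  64  74  79  64  57  56  49  49  65  92 134 178 221 229]
 [ 53  57  62  94 118 106  89  72  77  63  52  52  64  96 129 156]
 [ 56  56  75 121 146 152 139 122 130  94  57  48  53  56  59  77]
 [ 56  48  79 127 147 158 160 159 163 109  63  57  72  69  54  50]
 [ 47  57  85 118 133 146 160 168 151  91  58  87 116 112  81  58]
 [ 50  68 111 143 149 158 163 175 133  72  65 114 141 149 121  92]]
```

View pics/fin.png

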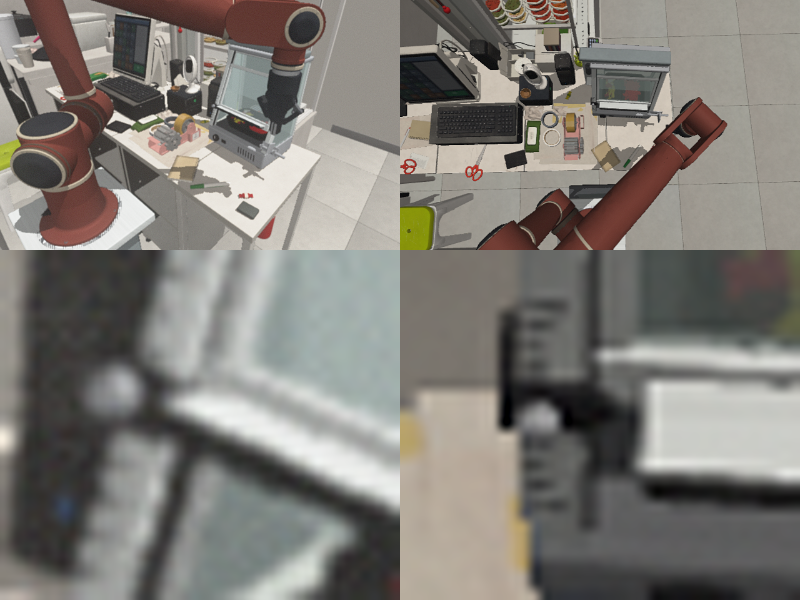

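The picture shows the lip's left end beside the clip point, at (346,172) in the scene image, and it did not move when the fingers backed off. The bolt is drawn, the clip and the things on the counter have not moved, and the arm is clear.

```bash
python3 -c "
from bench import ctrl;print(ctrl.job_done())"
```

```text
the job is handed in; nothing more can be done
None
```

I drew the bolt about 27 mm, clear of the window, then pushed the window up to about 74 mm, level with the clip point to within about 2 mm by my measurement, and handed the job in; because the fingers only point down, they pushed on the front of the lip's rubber bead, not from underneath.

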